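Shut the ultrasonic cleaner and start it

ROBOT

A 7-joint arm with a two-finger parallel gripper is mounted at the origin on the work surface. World frame = base frame: x ahead of the robot, y to its left, z up, the work surface at z = 0. Lengths are in m, angles in degrees, forces in N, time in s.
With the tool pointing down it reaches from about 0.425 to 0.95 m from the base axis. Payload 4.7 kg.
Tool frame: the origin (TCP) lies midway between the tips of the shut fingers; the grasp point (between the pads) lies 19 mm behind it; z points along the fingers, x is the direction in which the jaws open and shut, and the axes are right-handed (so a half turn about z gives the same grasp; the last joint's range is limited). The gripper opens to 87 mm and grips with 3 to 60 N. Pads are 19 mm wide; open, the fingers measure 117 mm over their backs; the gripper's body (75 mm by 190 mm) begins 51 mm behind the grasp point.
Start: joints at [-77.802, 26.849, -2.785, 87.806, 1.381, 65.374, -4.715], TCP at [0.162, 0.655, 0.223] pointing down, gripper open.
Joint ranges: [-148.3, 148.3], [-19.14, 114.17], [-79.39, 73.82], [5.75, 140.21], [-59.74, 239.74], [12.07, 113.84], [-152.46, 152.46]. Speed limits (degrees/s): [147.25, 147.25, 180, 180, 180, 180, 180].

INTERFACE

Orientations are given as [roll, pitch, yaw] about the fixed x, y, z axes, in that order (R = Rz(yaw) Ry(pitch) Rx(roll)).
In Python, from workcell import r gives the robot as it stands. The module is installed in compiled form; this text tells all that it offers.
- The arm moves only by the shell command python3 -m creep 'ROWS' [FORCE]. ROWS is text: rows parted by semicolons, each of 5 numbers parted by spaces: the opening, from -1 (shut) to 1 (fully open), then the shift along the tool's x, y, z each as a share of 300 mm, from -1 to 1, then the turn about the tool's z as a share of 360 degrees, from -1 to 1. In form: gripper tx ty tz yaw; .... A call has 1 to 5 rows; each row is the pose to reach, as a shift and turn from the pose measured when the call began, along the tool's axes at that moment, turning the shorter way round; what a row does not reach only later rows make up. A row lasts 1/10 s, in which the tool goes at most 50 mm and 8.59 degrees, less where a joint would pass 70% of its speed; a pose out of reach is approached as far as the arm can. A call with a number of a shift or a turn outside -1 to 1 is refused whole. A call with a gripper value outside its range is refused whole. The fingers move at their own pace and stop on an object; FORCE is the grip in N (left out, the last holds). Time passes only in rows, so rows that repeat a pose let the fingers close. It gives the time, the measured TCP pose, the force and the opening at its end, in the units of the state.
- r.get_obs(): the state, without advancing time (a new reading comes with each control period).
- r.grab_frame(name): name is "scene" or "side" or "wrist"; returns a dict with "color" (384x512x3 uint8, blue, green, red), "range_z" (384x512 float32, m along the optical axis (not along the pixel's ray), 0 where there is no reading), "camera_matrix" (3x3 intrinsics, pixels), "R" (3x3) and "t" (3): a world point X has camera coordinates R X + t. Camera axes: x right, y down, z forward; pixel columns grow to the right and rows downward; lengths in m; the calibration is good to about 2 mm. A picture is of the moment at which its call begins.
- r.job_done(): hands the job in, once; it reports no verdict.
Trained networks look in a picture, given as the dict that the camera call returned (one of the last four; its "shot" number tells which), for a name from the list of things; names that differ only in an ending like _2 or _b are one class to them, and where a whole thing is asked for, a point or a joint stands for the part that bears it (a point fixed in the world has none). Each returns a list of dicts, best first, with "p" (0 to 1); they miss things now and then, are a little off and sometimes report something else, mostly with a low value. They report only what shows in the picture. A call takes as long as a camera call.
- r.masks_of(picture, target): "mask" (384x512 bool, what is visible of it) and "pixel" ([row, column] in pixels, amid what is visible of it).
The state is a dict: "clock": time; "qpos": joint angles; "joint_vel": joint speeds; "joint_efforts": joint torques, N m; "tool_pos": TCP position; "tcp_rot": TCP orientation; "force": force on the tool from outside, world axes, zero at the start; "torque": the same for the moment, N m; "finger_gap": finger opening in m.
Only numpy, scipy, OpenCV 4.12 (cv2) and the standard library are available. Lean on these libraries where they do the work, as an engineer would, in place of code of your own. Each camera call takes 0.05 s, during which the arm holds its last target. There are 200 camera calls.

TASK

The basket of rings is already in the ultrasonic cleaner. With the fingertips, gently push the open steel lid down until it is fully shut, without letting it slam, and only then press the end of the red rocker switch nearest the lid, the end with the white dot, all the way down to start the cleaner. Nothing is to be picked up: leave the basket in the tank and all the other things on the bench where they stand.

Things in the scene. Friction and masses are not known exactly. Their poses are not given: they have to be found in the camera images.
- cleaner: Grey ultrasonic cleaner, fixed: 230 mm front to back (own x -135 to +95), 180 mm wide (y), 140 high without lid. Origin on the bench below the tank, z up. Front (-x) turned roughly away from the robot; lid hinged on the rear (+x) rim. Tank opening x -35 to +78, y -75 to +75. Control panel: plane sloping 15 degrees from x -50 (140 high) to x -135 (117 high), with a fixed dial, 12 mm high, at y -52.
- lid (a joint): Opening angle of the steel lid, rad: 0 fully shut (level, at its stop), 1.57 upright, stop at 1.75. Starts between 1.1 and 1.7. The hinge has stiff friction (0.32 N m, so about 3 N at the face point) and keeps the lid wherever it is left, at every angle.
- lid_hinge (a point): Middle of the lid's hinge axis: it runs along the cleaner's y at cleaner x = +88, 148 mm above the bench. The lid is a pressed steel tray, 146 mm from this axis to its front edge, 164 mm wide, 10 mm deep over the skirt, 0.24 kg; shut, its smooth outer face is level, 153 mm above the bench.
- lid_face (a point): Point on the lid's smooth outer face, on its middle line, 115 mm from the hinge axis along the lid (the face lies 5 mm outside the plane through the axis). Moves with the lid. Own -x runs to the free front edge, z out of the face: up when shut, towards the rear and the robot when upright.
- lid_tab (a point): Outer end of the black lift tab in the middle of the lid's front edge, 159 mm from the hinge axis; tab 70 mm wide, 8 mm thick, 13 mm beyond the edge. Moves with the lid; its own axes as those of lid_face.
- rocker (a joint): Angle of the red rocker switch, rad: 0 off, 0.35 fully on (stop). It has no snap: friction (0.03 N m, about 3 N at the pressed end) keeps it where it is left, so press it down to its stop.
- rocker_axis (a point): Middle of the rocker's rocking axis, which lies in the panel's surface along the cleaner's y, at cleaner x -100, y +35, 127 mm above the bench. The rocker is 30 mm long (up and down the slope) and 22 mm wide, with a black frame 2.5 mm high. With the lid shut, the tab ends 29 mm from here towards the rear, and the lid's face is 26 mm higher.
- rocker_on (a point): White dot on the ON end of the rocker (the end nearest the lid), on its face, 10 mm from the middle. Moves with it. The two 15 mm faces, each 5 mm off the axis, meet in a shallow V of 20 degrees: off, the ON end stands 20 degrees up out of the panel (the other face parallel to it); on, the ON face lies parallel to the panel, 5 mm above it, this point 3 mm nearer the panel than before.
- basket: Stainless wire basket, 96 x 130 x 52 mm with two wire handles up to 78 mm, standing loose on the tank floor, wholly below the tank's rim, two rings in it. Origin: middle of its underside.
- mandrel: Ring mandrel stand: steel taper, 256 mm tall over its brass top, upright on a wooden foot 90 mm across. Loose. Origin: middle of its underside.
- card_cube: Clear acrylic cube, 80 mm, open on top, with two white cards of gold-tone earring backs standing in it up to 95 mm. Loose. Origin: middle of its underside.
- ring_box: Dark blue closed ring box, 50 x 56 x 42 mm. Loose. Origin: middle of its underside.
- loupe: Folding chrome loupe, about 50 x 55 x 18 mm, lying opened out. Loose. Origin: middle of the cover's underside.
- bottle: White bottle, 64 mm across and 170 mm tall, with a blue cap. Loose. Origin: middle of its underside.
- brush: Brush, 190 mm long, lying on the bench. Loose. Origin: underside, mid-length.

How it is judged:
By the outcome, as a careful person would: the job done as asked, in the order asked, and still so for the second after the job is handed in, with the robot touching nothing.
It also fails if it takes over 51 s, if anything falls off the work surface, if the arm or the gripper's body presses on something with over 40 N, if the wrist force passes 120 N, or if a joint passes its speed limit or range.

## Working session

There is one attempt and no reset: what is moved stays moved. The work goes in short steps, Python scripts to look and compute and a shell command to move; the robot and the scene stay as the last step left them, time stands still between calls to the robot, and variables do not carry over. Pictures are saved under pics/ and viewed, about 8 in all and at most 12, crops included, and the job is handed in when it is done.

```bash
mkdir -p pics
python3 - <<'E'
from workcell import r
import cv2,numpy as np
o=r.get_obs();print({k:np.round(v,3).tolist() for k,v in o.items()})
for n in("scene","side"):
    f=r.grab_frame(n);cv2.imwrite(f"pics/{n}0.png",f["color"])
    np.savez(f"pics/{n}0.npz",**{k:f[k] for k in("color","range_z","camera_matrix","R","t")})
    K,R,t=f["camera_matrix"],f["R"],f["t"];print(n,"cam at",np.round(-R.T@t,3))
    for k in("cleaner","lid","rocker","mandrel","card_cube","ring_box","loupe","bottle","brush"):
        for m in r.masks_of(f,k)[:1]:
            v,u=np.nonzero(m["mask"]&(f["range_z"]>0));z=f["range_z"][v,u]
            P=(np.linalg.inv(K)@np.array([u*z,v*z,z])-t[:,None]).T@R
            if len(P): print(k,round(m["p"],2),m["pixel"],len(P),"med",np.round(np.median(P,0),3),"lo",np.round(np.percentile(P,2,0),3),"hi",np.round(np.percentile(P,98,0),3))
E
```

```text
{'clock': 0.0, 'qpos': [-77.803, 26.898, -2.784, 87.874, 1.38, 65.374, -4.715], 'joint_vel': [0.053, -0.036, -0.028, 0.034, -0.028, -0.073, 0.047], 'joint_efforts': [-0.0, -50.797, -0.081, -23.616, -0.062, 0.038, 0.0], 'tool_pos': [0.161, 0.655, 0.221], 'tcp_rot': [179.996, 0.113, 76.149], 'force': [0.36, 0.098, -1.1], 'torque': [0.022, -0.018, 0.003], 'finger_gap': 0.087}
scene cam at [ 1.08  -0.418  1.216]
cleaner 0.57 [206.1, 243.2] 5797 med [ 0.623 -0.081  0.126] lo [ 0.5   -0.184  0.027] hi [0.748 0.039 0.293]
rocker 0.66 [218.6, 270.9] 84 med [ 0.705 -0.064  0.132] lo [ 0.69  -0.076  0.126] hi [ 0.72  -0.05   0.141]
mandrel 0.64 [274.1, 235.1] 849 med [ 0.754 -0.226  0.021] lo [ 0.709 -0.261  0.01 ] hi [ 0.788 -0.183  0.254]
card_cube 0.69 [175.5, 296.6] 738 med [0.581 0.125 0.054] lo [0.536 0.074 0.001] hi [0.64  0.173 0.095]
ring_box 0.85 [159.2, 260.5] 302 med [0.476 0.081 0.04 ] lo [0.436 0.056 0.002] hi [0.5   0.11  0.046]
loupe 0.31 [274.8, 236.2] 826 med [ 0.754 -0.226  0.021] lo [ 0.708 -0.261  0.012] hi [ 0.787 -0.184  0.255]
bottle 0.94 [268.6, 131.3] 803 med [ 0.575 
[... 245 characters left out ...]
0.014  0.118] lo [ 0.483 -0.167  0.022] hi [0.719 0.063 0.289]
lid 0.94 [139.4, 279.9] 396 med [ 0.528 -0.087  0.237] lo [ 0.486 -0.176  0.158] hi [ 0.57  -0.018  0.304]
mandrel 0.76 [128.0, 222.8] 310 med [ 0.742 -0.211  0.142] lo [ 0.733 -0.399 -0.001] hi [ 0.815 -0.204  0.252]
card_cube 0.8 [233.1, 242.9] 1281 med [0.577 0.139 0.059] lo [0.531 0.085 0.004] hi [0.633 0.179 0.094]
ring_box 0.94 [236.2, 287.0] 394 med [0.461 0.104 0.039] lo [0.432 0.073 0.008] hi [0.494 0.122 0.043]
bottle 0.56 [122.8, 290.9] 527 med [ 0.55  -0.437  0.087] lo [ 0.525 -0.461  0.005] hi [ 0.584 -0.425  0.168]
brush 0.49 [356.7, 236.4] 219 med [0.504 0.461 0.017] lo [ 0.483  0.443 -0.002] hi [0.528 0.47  0.022]
```

Run:
```python
import cv2,numpy as np
a=cv2.imread("pics/scene0.png")[100:330,90:400];b=cv2.imread("pics/side0.png")[60:300,140:400]
a=cv2.resize(a,(400,297),interpolation=2);b=cv2.resize(b,(400,369),interpolation=2)
c=np.zeros((369,800,3),np.uint8);c[:297,:400]=a;c[:,400:]=b
cv2.imwrite("pics/v1.png",c)
```

```text
(no output)
```

View pics/v1.png

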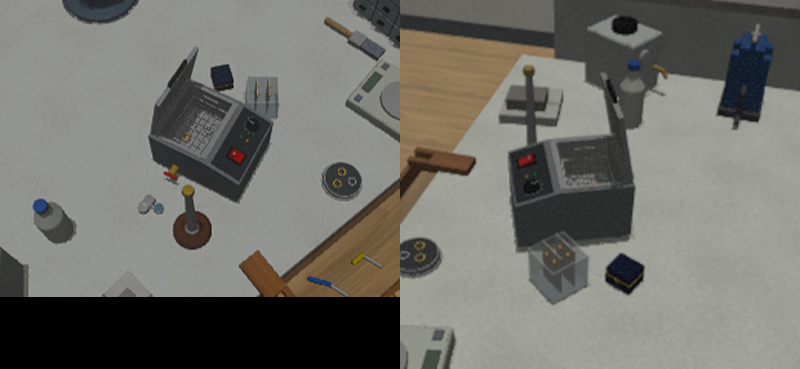

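```bash
cat > fit.py <<'E'
import numpy as np,cv2
from scipy.optimize import least_squares
def cloud(f):
    z=f["range_z"];v,u=np.nonzero(z>0);z=z[v,u]
    return (np.linalg.inv(f["camera_matrix"])@np.array([u*z,v*z,z])-f["t"][:,None]).T@f["R"]
def loc(P,c):  # world -> cleaner
    d=P[:,:2]-c[:2];s,k=np.sin(c[2]),np.cos(c[2])
    return np.c_[d[:,0]*k+d[:,1]*s,-d[:,0]*s+d[:,1]*k,P[:,2]]
def glob(p,c):
    s,k=np.sin(c[2]),np.cos(c[2]);p=np.asarray(p,float)
    return np.array([c[0]+k*p[0]-s*p[1],c[1]+s*p[0]+k*p[1],p[2]])
E
python3 - <<'E'
from fit import *
P=np.vstack([cloud(np.load(f"pics/{n}0.npz")) for n in("scene","side")])
P=P[(P[:,0]>.45)&(P[:,0]<.78)&(P[:,1]>-.2)&(P[:,1]<.075)]
B=P[(P[:,2]>.03)&(P[:,2]<.15)]
rect=cv2.minAreaRect(B[:,:2].astype(np.float32)*1000);print(rect)
def box(c):
    q=loc(B,c);x,y,z=q.T
    out=np.maximum(np.maximum(-.135-x,x-.095),np.abs(y)-.09)
    pan=np.where(x<-.05,np.abs((z-.14)*np.cos(.262)-(x+.05)*np.sin(.262)),1)
    rim=np.where(x>-.05,np.abs(z-.14),1)
    d=np.min([np.abs(x+.135),np.abs(x-.095),np.abs(y-.09),np.abs(y+.09),pan,rim],0)
    return np.minimum(np.where(out>0,out,d),.015)
best=None
for dx in(-.02,0,.02):
  for dy in(-.02,0,.02):
    for yaw in np.radians(np.arange(110,250,10)):
      s=least_squares(box,[rect[0][0]/1e3+dx,rect[0][1]/1e3+dy,yaw],diff_step=1e-3)
      if best is None or s.cost<best.cost:best=s
c=best.x;print("cleaner",np.round(c,4),np.degrees(c[2]),"rms",np.sqrt(2*best.cost/len(B)))
print("rocker",glob([-.1,.035,.132],c),"vs mask ~ .705 -.064")
L=loc(P,c);L=L[(L[:,2]>.19)&(abs(L[:,1])<.08)&(L[:,0]>-.05)]
a=np.arctan2(L[:,2]-.148,.088-L[:,0]);print("lid pts",len(L),np.degrees(np.percentile(a,[5,50,95])))
d=L-L.mean(0);w=np.linalg.svd(d)[2][2] if len(d)<3000 else 0;print("normal",w, "mean",L.mean(0))
np.save("c.npy",c)
for n,p in dict(hinge=[.088,0,.148],face_shut=[-.027,0,.153],tab_shut=[-.071,0,.15],on=[-.09,.035,.14]).items():print(n,glob(p,c).round(4))
E
```

```text
((600.9702758789062, -30.533065795898438), (234.57818603515625, 312.7142639160156), 23.901569366455078)
cleaner [ 0.608  -0.0641  3.5591] 203.92340015300042 rms 0.0076306290510541035
rocker [ 0.71357342 -0.05558811  0.132     ] vs mask ~ .705 -.064
lid pts 671 [81.84034461 84.58499726 94.32004047]
normal [ 0.97739729 -0.00416861  0.21136971] mean [0.07777349 0.0003672  0.26134705]
hinge [ 0.5275 -0.0998  0.148 ]
face_shut [ 0.6327 -0.0532  0.153 ]
tab_shut [ 0.6729 -0.0354  0.15  ]
on [ 0.7044 -0.0596  0.14  ]
```

Run:
```python
from fit import *
c=np.load("c.npy")
P=np.vstack([cloud(np.load(f"pics/{n}0.npz")) for n in("scene","side")])
L=loc(P,c);m=(L[:,0]>-.15)&(L[:,0]<.115)&(abs(L[:,1])<.1)&(L[:,2]>.03)
P=P[m];L=L[m]
for nm,i,lo,hi in(("x",0,-.15,-.11),("x",0,.085,.115),("y",1,-.1,-.08),("y",1,.08,.1)):
    s=(L[:,i]>lo)&(L[:,i]<hi)&(L[:,2]<.11);print(nm,lo,s.sum(),np.median(L[s,i]) if s.any() else "")
s=(L[:,0]<-.045)&(L[:,0]>-.12)&(L[:,2]>.1)&(L[:,2]<.15)
A=np.c_[L[s,:2],np.ones(s.sum())];print("panel",np.linalg.lstsq(A,L[s,2],rcond=None)[0],"expect slope .268, at x=-.05:.14 ->const .1534")
S=L[(L[:,2]>.134)&(L[:,2]<.146)]
print("rim z hist x",np.histogram(S[:,0],np.arange(-.15,.12,.01)))
print("y",np.histogram(S[:,1],np.arange(-.1,.101,.01)))
T=L[(L[:,2]>.18)]
for n in("scene","side"):
    f=np.load(f"pics/{n}0.npz");q=loc(cloud(f),c);q=q[(q[:,2]>.18)&(q[:,2]<.32)&(abs(q[:,1])<.075)&(q[:,0]>.0)&(q[:,0]<.12)]
    k=np.polyfit(q[:,2]-.148,q[:,0],1);print(n,len(q),"x at hinge height",k[1],"angle",np.degrees(np.arctan2(1,-k[0])),"res",np.std(q[:,0]-np.polyval(k,q[:,2]-.148)),"y",q[:,1].min(),q[:,1].max(),"z",q[:,2].max())
    f2=f["color"].astype(int);hs=(f2[...,2]>130)&(f2[...,1]<70)&(f2[...,0]<70)&(f["range_z"]>0)
    zz=f["range_z"];v,u=np.nonzero(hs);z=zz[v,u];R=(np.linalg.inv(f["camera_matrix"])@np.array([u*z,v*z,z])-f["t"][:,None]).T@f["R"]
    q=loc(R,c);q=q[(abs(q[:,0]+.1)<.04)&(abs(q[:,1]-.035)<.04)];print("red",len(q),q.min(0) if len(q) else"",q.max(0) if len(q) else"",q.mean(0))
```

```text
x -0.15 381 -0.12333997951943154
x 0.085 451 0.08943323949109903
y -0.1 1474 -0.0904800963693569
y 0.08 721 0.09252014196433453
panel [0.22670464 0.00911459 0.14681885] expect slope .268, at x=-.05:.14 ->const .1534
rim z hist x (array([  0,   0,   0,   0,   7,  46,  90,  70, 128, 278, 318, 316, 241,
        72,  69,  67,  67,  71,  71,  69,  69,  68,  66, 152, 256,  66]), array([-1.50000000e-01, -1.40000000e-01, -1.30000000e-01, -1.20000000e-01,
       -1.10000000e-01, -1.00000000e-01, -9.00000000e-02, -8.00000000e-02,
       -7.00000000e-02, -6.00000000e-02, -5.00000000e-02, -4.00000000e-02,
       -3.00000000e-02, -2.00000000e-02, -1.00000000e-02,  1.38777878e-16,
        1.00000000e-02,  2.00000000e-02,  3.00000000e-02,  4.00000000e-02,
        5.00000000e-02,  6.00000000e-02,  7.00000000e-02,  8.00000000e-02,
        9.00000000e-02,  1.00000000e-01,  1.10000000e-01]))
y (array([ 68, 269, 252, 118, 137, 135,  97,  97,  98, 103,  96,  95, 111,
       113, 105,  89,  97, 230, 257,  91]), array([-1.00000000e-01, -9.00000000e-02, -8.00000000e-02, -7.00000000e-02,
       -6.00000000e-02, -5.00000000e-02, -4.00000000e-02, -3.00000000e-02,
       -2.00000000e-02, -1.00000000e-02, -5.55111512e-17,  1.00000000e-02,
        2.00000000e-02,  3.00000000e-02,  4.00000000e-02,  5.00000000e-02,
        6.00000000e-02,  7.00000000e-02,  8.00000000e-02,  9.00000000e-02,
        1.00000000e-01]))
scene 402 x at hinge height 0.10280515584915777 angle 77.54447956602375 res 0.0022608311477442062 y -0.07490076048540774 0.07493818739432499 z 0.30712033901224917
red 6 [-0.1019111   0.02798853  0.126985  ] [-0.09536217  0.04303599  0.13077235] [-0.09922091  0.03563619  0.12867082]
side 203 x at hinge height 0.10381028692082143 angle 77.55794980208402 res 0.0025078408806105197 y -0.07436805465077562 0.0748897309661133 z 0.30669267245930165
red 0   [nan nan nan]<stdin>:19: RuntimeWarning: Mean of empty slice.
  ret = um.true_divide(
```

```bash
cat >> fit.py <<'E'
def tool(c):
    from workcell import r
    o=r.get_obs();R=cv2.Rodrigues(np.zeros(3))[0]
    from scipy.spatial.transform import Rotation as Q
    R=Q.from_euler("xyz",o["tcp_rot"],degrees=True).as_matrix()
    x=np.r_[np.cos(c[2]+np.pi/2),np.sin(c[2]+np.pi/2),0];t=R.T@x
    print("t",round(o["clock"],2),"local",loc(np.array([o["tool_pos"]]),c)[0].round(4),"world",np.round(o["tool_pos"],3),"turn",round(np.degrees(np.arctan2(t[1],t[0]))/360,4),"F",np.round(o["force"],1),"j",np.round(o["qpos"],0))
    return o,R
def to(p,c):  # shares of 300 mm along tool axes to reach cleaner-frame point p
    o,R=tool(c);print("shares",(R.T@(glob(p,c)-o["tool_pos"])/.3).round(3))
E
python3 - <<'E'
from fit import *
c=np.load("c.npy");g=glob([.0115,.0015,0],c);c[:2]=g[:2]
P=np.vstack([cloud(np.load(f"pics/{n}0.npz")) for n in("scene","side")])
for it in range(4):
    L=loc(P,c);X,Y,Z=L.T;b=(Z>.03)&(Z<.105)
    s={"f":b&(abs(X+.135)<.008)&(abs(Y)<.08),"r":b&(abs(X-.095)<.008)&(abs(Y)<.08),"m":b&(abs(Y+.09)<.008)&(X>-.125)&(X<.085),"p":b&(abs(Y-.09)<.008)&(X>-.125)&(X<.085)}
    e=[];A=[];y=[]
    for k,m in s.items():
        i=0 if k in"fr" else 1;w={"f":-.135,"r":.095,"m":-.09,"p":.09}[k];res=L[m,i]-w
        if it==3:print(k,m.sum(),res.mean().round(4))
        # local residual derivatives wrt (dx,dy,dyaw) in local axes
        A.append(np.c_[np.full(m.sum(),1.-i),np.full(m.sum(),float(i)),-L[m,1] if i==0 else L[m,0]]);y.append(res)
    d=np.linalg.lstsq(np.vstack(A),np.hstack(y),rcond=None)[0]
    c[:2]=glob([d[0],d[1],0],c)[:2];c[2]+=d[2]
print(c,np.degrees(c[2]),d);np.save("c.npy",c)
print("rocker",glob([-.1,.035,.132],c),"hinge",glob([.088,0,.148],c))
print("mandrel local",loc(np.array([[.742,-.215,0]]),c),"cube",loc(np.array([[.585,.13,0]]),c))
tool(c)
E
```

```text
f 210 0.0
r 0 nan
m 1247 -0.001
p 591 0.0021
[ 0.59771033 -0.06920895  3.55810661] 203.86449199497542 [-1.63296459e-10 -1.98382748e-09 -9.46007644e-08]
rocker [ 0.70332094 -0.06075913  0.132     ] hinge [ 0.51723391 -0.10481155  0.148     ]
mandrel local [[-0.0729702  0.1917026  0.       ]] cube [[-0.06897128 -0.18731984  0.        ]]
t 1.0 local [ 0.1057 -0.8391  0.2226] world [0.162 0.655 0.223] turn 0.3952 F [0.9 1.4 0.4] j [-78.  27.  -3.  88.   1.  65.  -5.]<stdin>:10: RuntimeWarning: Mean of empty slice.
  ret = ret.dtype.type(ret / rcount)
```

```bash
python3 -m creep '-1 0 0 -0.6 0.395; -1 0 0 -0.6 0.395; -1 0 0 -0.6 0.395; -1 0 0 -0.6 0.395; -1 0 0 -0.6 0.395' 20
python3 -m creep '-1 0 0 0 0.28; -1 0 0 0 0.28; -1 0 0 0 0.28; -1 0 0 0 0.28; -1 0 0 0 0.28'
python3 -m creep '-1 0 0 0 0.16; -1 0 0 0 0.16; -1 0 0 0 0.16; -1 0 0 0 0.16; -1 0 0 0 0.16'
python3 -c "
from fit import *
to([.105,0,.4],np.load('c.npy'))"
```

```text
clock: 1.5
tool_pos: [0.162, 0.6572, 0.4093]
tcp_rot: [-179.5, -0.4, 32.8]
force: [-0.6, -0.4, -1.0]
finger_gap: 0.0551
clock: 2.0
tool_pos: [0.1619, 0.6571, 0.4093]
tcp_rot: [-179.7, 0.2, -10.1]
force: [-0.6, -0.1, 0.7]
finger_gap: 0.0153
clock: 2.5
tool_pos: [0.1618, 0.6571, 0.4093]
tcp_rot: [-179.9, 0.3, -53.1]
force: [-1.0, -0.4, -1.3]
finger_gap: 0.0005
t 2.5 local [ 0.1048 -0.8406  0.4093] world [0.162 0.657 0.409] turn 0.0362 F [-1.  -0.4 -1.3] j [ -94.   23.   22.   72.   -8.   86. -126.]
shares [2.73  0.632 0.016]
```

```bash
python3 -m creep '-1 0.16 0 0 0.036; -1 0.32 0.01 0 0.036; -1 0.48 0.02 0 0.036; -1 0.64 0.03 0 0.036; -1 0.8 0.03 0 0.036'
python3 -c "
from fit import *
to([.105,0,.4],np.load('c.npy'))"
python3 -m creep '-1 0.16 0 0 0; -1 0.32 0 0 0; -1 0.48 0 0 0; -1 0.64 0 0 0; -1 0.8 0 0 0'
python3 -c "
from fit import *
to([.105,0,.4],np.load('c.npy'))"
```

```text
clock: 3.0
tool_pos: [0.2993, 0.4579, 0.4082]
tcp_rot: [-180.0, 0.4, -66.0]
force: [1.5, -0.2, 0.4]
finger_gap: 0.0005
t 3.0 local [ 0.0597 -0.6028  0.4082] world [0.299 0.458 0.408] turn 0.0003 F [ 1.5 -0.2  0.4] j [ -86.    8.   29.   91.   -4.   82. -123.]
shares [2.009 0.155 0.015]
clock: 3.5
tool_pos: [0.3972, 0.2365, 0.407]
tcp_rot: [-179.9, 0.4, -66.0]
force: [0.2, 0.6, 0.5]
finger_gap: 0.0002
t 3.5 local [ 0.0597 -0.3607  0.407 ] world [0.397 0.237 0.407] turn 0.0003 F [0.2 0.6 0.5] j [ -75.   -2.   38.  100.    1.   81. -103.]
shares [1.202 0.154 0.014]
```

```bash
python3 -m creep '-1 0.16 0.04 0 0; -1 0.32 0.08 0 0; -1 0.48 0.12 0 0; -1 0.64 0.15 0 0; -1 0.8 0.15 0 0'
python3 -m creep '-1 0.16 0 0 0; -1 0.32 0 0 0; -1 0.4 0 0.1 0; -1 0.4 0 0.2 0; -1 0.4 0 0.25 0'
python3 - <<'E'
from fit import *
from workcell import r
to([.105,0,.275],np.load('c.npy'))
a=r.grab_frame("side")["color"][60:260,160:400];b=r.grab_frame("wrist")["color"]
cv2.imwrite("pics/v2.png",np.hstack([cv2.resize(a,(432,360)),cv2.resize(b,(360,360))]))
E
```

```text
clock: 4.0
tool_pos: [0.4532, -0.0039, 0.4054]
tcp_rot: [-179.8, 0.6, -66.0]
force: [0.9, 1.1, 0.1]
finger_gap: 0.0008
clock: 4.5
tool_pos: [0.5007, -0.1134, 0.3269]
tcp_rot: [180.0, 0.6, -66.2]
force: [0.2, 0.9, 0.3]
finger_gap: 0.0006
t 4.5 local [0.1066 0.0012 0.3269] world [ 0.501 -0.113  0.327] turn -0.0001 F [0.2 0.9 0.3] j [-50.  13.  70. 103. -13.  73. -42.]
shares [-0.002 -0.005  0.173]
```

View pics/v2.png

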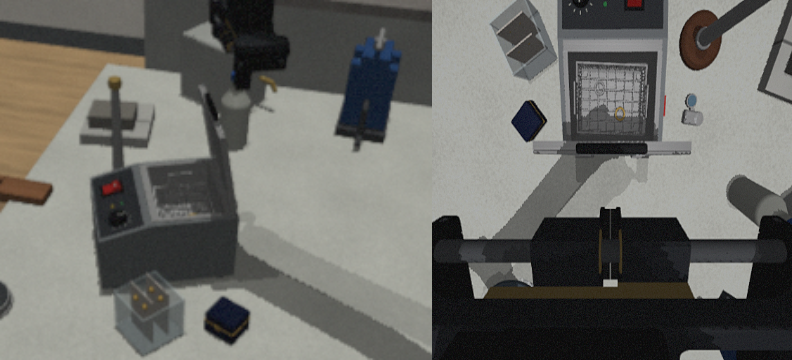

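```bash
cat >> fit.py <<'E'
def rows(angs,c,s=.115,dz=0):
    o,R=tool(c)
    for a in np.radians(angs):
        p=[.088-s*np.cos(a)+.005*np.sin(a)+.0095,0,.148+s*np.sin(a)+.005*np.cos(a)+dz]
        print(round(np.degrees(a)),"->",(R.T@(glob(p,c)-o["tool_pos"])/.3).round(3))
E
python3 -m creep '-1 0 -0.02 0.1 0; -1 0 -0.02 0.22 0; -1 0 -0.02 0.22 0'
python3 -c "
from fit import *
rows([84,80,76,72,68,64,60],np.load('c.npy'))"
```

```text
clock: 4.9
tool_pos: [0.5042, -0.1064, 0.2595]
tcp_rot: [179.7, 0.9, -65.8]
force: [-0.4, 1.3, 0.9]
finger_gap: 0.0003
t 4.9 local [ 0.1005 -0.0039  0.2595] world [ 0.504 -0.106  0.26 ] turn 0.0008 F [-0.4  1.3  0.9] j [-45.  18.  66. 109. -18.  66. -38.]
84 -> [ 0.013 -0.033 -0.012]
80 -> [ 0.013 -0.06  -0.009]
76 -> [ 0.013 -0.087 -0.005]
72 -> [ 0.013 -0.113  0.001]
68 -> [ 0.014 -0.138  0.009]
64 -> [ 0.014 -0.163  0.019]
60 -> [ 0.014 -0.187  0.03 ]
```

```bash
python3 -m creep '-1 0.01 -0.03 -0.01 0; -1 0.013 -0.06 -0.008 0; -1 0.013 -0.085 -0.005 0; -1 0.013 -0.1 -0.002 0; -1 0.013 -0.113 0 0'
python3 -c "
from fit import *
rows([70,67,64,61,58],np.load('c.npy'))"
```

```text
clock: 5.4
tool_pos: [0.5376, -0.0963, 0.26]
tcp_rot: [179.8, 0.9, -65.8]
force: [-0.9, -0.6, 3.9]
finger_gap: 0.0003
t 5.4 local [0.066  0.0004 0.26  ] world [ 0.538 -0.096  0.26 ] turn 0.0009 F [-0.9 -0.6  3.9] j [-42.  22.  64. 105. -21.  68. -37.]
70 -> [-0.001 -0.01   0.007]
67 -> [-0.001 -0.029  0.014]
64 -> [-0.001 -0.048  0.021]
61 -> [-0.001 -0.066  0.03 ]
58 -> [-0.    -0.084  0.039]
```

```bash
python3 -m creep '-1 0 -0.01 0.007 0; -1 0 -0.029 0.014 0; -1 0 -0.048 0.021 0; -1 0 -0.066 0.03 0; -1 0 -0.084 0.039 0'
python3 -c "
from fit import *
rows([55,52,49,46,43],np.load('c.npy'))"
```

```text
clock: 5.9
tool_pos: [0.561, -0.0859, 0.2479]
tcp_rot: [179.8, 0.8, -65.8]
force: [-0.8, -1.2, 1.4]
finger_gap: 0.0003
t 5.9 local [0.0403 0.0004 0.2479] world [ 0.561 -0.086  0.248] turn 0.0008 F [-0.8 -1.2  1.4] j [-41.  25.  62. 103. -24.  68. -37.]
55 -> [-0.001 -0.016  0.009]
52 -> [-0.001 -0.032  0.02 ]
49 -> [-0.    -0.049  0.032]
46 -> [-0.    -0.064  0.045]
43 -> [ 0.    -0.079  0.059]
```

```bash
python3 -m creep '-1 0 -0.016 0.009 0; -1 0 -0.032 0.02 0; -1 0 -0.049 0.032 0; -1 0 -0.064 0.045 0; -1 0 -0.079 0.059 0'
python3 - <<'E'
from fit import *
from workcell import r
c=np.load('c.npy');f=r.grab_frame("scene");g=r.grab_frame("side")
for n,h in(("scene",f),("side",g)):
    q=loc(cloud(h),c);q=q[(abs(abs(q[:,1])-.06)<.018)&(q[:,0]>-.05)&(q[:,0]<.08)&(q[:,2]>.17)&(q[:,2]<.26)]
    if len(q)>10:k=np.polyfit(q[:,0]-.088,q[:,2]-.148,1);print(n,len(q),"lid angle",np.degrees(np.arctan(-k[0])),"off",k[1],np.std(q[:,2]-.148-np.polyval(k,q[:,0]-.088)))
rows([40,37,34,31,28],c)
E
```

```text
clock: 6.4
tool_pos: [0.5827, -0.0758, 0.2296]
tcp_rot: [179.8, 0.8, -65.8]
force: [-0.1, -1.1, 1.5]
finger_gap: 0.0006
scene 343 lid angle 40.28051685065 off 0.00994748608033844 0.0032036416202318825
side 287 lid angle 40.26617239780519 off 0.009520435355244548 0.0024369110421082474
t 6.5 local [ 0.016  -0.0008  0.2292] world [ 0.583 -0.075  0.229] turn 0.001 F [-0.5  0.5 -0.3] j [-39.  28.  60. 102. -27.  67. -37.]
40 -> [ 0.003 -0.011  0.011]
37 -> [ 0.003 -0.024  0.027]
34 -> [ 0.004 -0.037  0.042]
31 -> [ 0.004 -0.049  0.059]
28 -> [ 0.004 -0.059  0.076]
```

Lid follows (40°). Continue.

```bash
python3 -m creep '-1 0.003 -0.011 0.011 0; -1 0.003 -0.024 0.027 0; -1 0.003 -0.037 0.042 0; -1 0.003 -0.049 0.059 0; -1 0.003 -0.059 0.076 0'
python3 -c "
from fit import *
rows([25,22,19,16,13],np.load('c.npy'))"
```

```text
clock: 7.0
tool_pos: [0.5992, -0.0679, 0.2057]
tcp_rot: [179.7, 0.9, -65.8]
force: [-0.4, 0.3, 0.6]
finger_gap: 0.0004
t 7.0 local [-0.0019 -0.0006  0.2057] world [ 0.599 -0.068  0.206] turn 0.001 F [-0.4  0.3  0.6] j [-37.  31.  58. 101. -29.  65. -36.]
25 -> [ 0.002 -0.009  0.015]
22 -> [ 0.003 -0.018  0.033]
19 -> [ 0.003 -0.026  0.052]
16 -> [ 0.003 -0.033  0.071]
13 -> [ 0.004 -0.039  0.09 ]
```

```bash
python3 -m creep '-1 0.003 -0.009 0.013 0; -1 0.003 -0.016 0.029 0; -1 0.003 -0.023 0.045 0; -1 0.003 -0.03 0.06 0; -1 0.003 -0.035 0.075 0'
python3 -c "
from fit import *
rows([13,11,9,7,5],np.load('c.npy'))"
```

```text
clock: 7.5
tool_pos: [0.6092, -0.0642, 0.1828]
tcp_rot: [179.7, 0.9, -65.8]
force: [-1.5, -0.7, 0.1]
finger_gap: 0.0009
t 7.5 local [-1.250e-02  1.000e-04  1.828e-01] world [ 0.609 -0.064  0.183] turn 0.001 F [-1.5 -0.7  0.1] j [-36.  33.  56. 101. -31.  64. -35.]
13 -> [-0.    -0.003  0.014]
11 -> [ 0.    -0.006  0.027]
9 -> [ 0.    -0.009  0.04 ]
7 -> [ 0.001 -0.012  0.053]
5 -> [ 0.001 -0.014  0.066]
```

```bash
python3 -m creep '-1 0 -0.002 0.009 0; -1 0 -0.004 0.018 0; -1 0 -0.006 0.027 0; -1 0 -0.008 0.036 0; -1 0 -0.009 0.044 0'
python3 -c "
from fit import *
rows([7,5,3,1,0],np.load('c.npy'))"
```

```text
clock: 8.0
tool_pos: [0.6119, -0.063, 0.1696]
tcp_rot: [179.8, 0.8, -65.8]
force: [1.0, -0.7, -0.3]
finger_gap: 0.0004
t 8.0 local [-0.0155  0.      0.1696] world [ 0.612 -0.063  0.17 ] turn 0.001 F [ 1.  -0.7 -0.3] j [-36.  34.  56. 101. -32.  63. -35.]
7 -> [ 0.    -0.002  0.009]
5 -> [ 0.    -0.004  0.022]
3 -> [ 0.    -0.005  0.035]
1 -> [ 0.001 -0.007  0.049]
0 -> [ 0.001 -0.007  0.055]
```

```bash
python3 -m creep '-1 0 -0.001 0.007 0; -1 0 -0.002 0.014 0; -1 0 -0.003 0.021 0; -1 0 -0.004 0.027 0; -1 0 -0.004 0.032 0'
python3 -c "
from fit import *
rows([3,2,1,0],np.load('c.npy'))"
```

```text
clock: 8.5
tool_pos: [0.613, -0.0623, 0.1598]
tcp_rot: [179.8, 0.8, -65.8]
force: [0.5, 0.7, 0.2]
finger_gap: 0.0006
t 8.5 local [-1.670e-02 -1.000e-04  1.598e-01] world [ 0.613 -0.062  0.16 ] turn 0.001 F [0.5 0.7 0.2] j [-35.  34.  55. 102. -32.  62. -34.]
3 -> [ 0.    -0.001  0.003]
2 -> [ 0.    -0.002  0.009]
1 -> [ 0.001 -0.002  0.016]
0 -> [ 0.001 -0.003  0.023]
```

```bash
python3 -m creep '-1 0 -0.001 0.005 0; -1 0 -0.001 0.01 0; -1 0 -0.002 0.015 0; -1 0 -0.002 0.02 0; -1 0 -0.002 0.024 0'
python3 -m creep '-1 0 0 0.004 0; -1 0 0 0.008 0; -1 0 0 0.008 0'
python3 -c "
from fit import *
rows([0],np.load('c.npy'))"
```

```text
clock: 9.0
tool_pos: [0.6134, -0.0622, 0.1534]
tcp_rot: [179.8, 0.9, -65.8]
force: [-3.7, 0.8, 12.2]
finger_gap: 0.0004
clock: 9.3
tool_pos: [0.6135, -0.0622, 0.1533]
tcp_rot: [179.8, 1.0, -65.8]
force: [-5.4, 1.4, 15.1]
finger_gap: 0.0005
t 9.3 local [-0.0173 -0.      0.1533] world [ 0.613 -0.062  0.153] turn 0.001 F [-5.4  1.4 15.1] j [-35.  35.  55. 102. -33.  61. -34.]
0 -> [ 0.    -0.001  0.001]
```

```bash
python3 -m creep '-1 0 0 -0.05 0; -1 0 0 -0.15 0; -1 0 0 -0.2 0; -1 0.06 -0.12 -0.2 0; -1 0.117 -0.22 -0.2 0'
python3 - <<'E'
from fit import *
from workcell import r
c=np.load('c.npy')
fs={n:r.grab_frame(n) for n in("scene","side","wrist")}
for n,h in fs.items():
    q=loc(cloud(h),c);q=q[(abs(q[:,1])<.075)&(q[:,0]>-.045)&(q[:,0]<.08)&(q[:,2]>.13)&(q[:,2]<.17)]
    if len(q)>10:print(n,len(q),"lid z: fit x slope,c",np.polyfit(q[:,0],q[:,2],1).round(4),q[:,0].min())
    for m in r.masks_of(h,"rocker")[:1]:
        v,u=np.nonzero(m["mask"]&(h["range_z"]>0));z=h["range_z"][v,u]
        P=(np.linalg.inv(h["camera_matrix"])@np.array([u*z,v*z,z])-h["t"][:,None]).T@h["R"]
        L=loc(P,c);print(n,"rocker",m["p"],len(L),m["pixel"],"lo",L.min(0).round(4),"hi",L.max(0).round(4))
to([-.091,.035,.16],c)
w=cv2.resize(fs["wrist"]["color"],(512,384));s=cv2.resize(fs["side"]["color"][110:240,180:300],(288,312))
o=np.zeros((384,800,3),np.uint8);o[:,:512]=w;o[:312,512:]=s;cv2.imwrite("pics/v3.png",o)
E
```

```text
clock: 9.8
tool_pos: [0.69, -0.0669, 0.2137]
tcp_rot: [180.0, 1.0, -65.7]
force: [0.6, 0.5, -0.0]
finger_gap: 0.0004
scene 1318 lid z: fit x slope,c [0.0008 0.1534] -0.04442167790157687
side 1187 lid z: fit x slope,c [0.002  0.1529] -0.04484823695257811
side rocker 0.51 53 [164.2, 222.2] lo [-0.114   0.0191  0.1259] hi [-0.0842  0.0461  0.1403]
wrist 365 lid z: fit x slope,c [0.0057 0.1528] -0.04491552968882046
wrist rocker 0.81 824 [183.6, 252.2] lo [-0.1155  0.0243  0.1216] hi [-0.0854  0.0476  0.1397]
t 10.1 local [-0.0825  0.0355  0.2124] world [ 0.688 -0.068  0.212] turn 0.0008 F [ 0.4 -0.5  0.4] j [-31.  38.  54.  88. -33.  72. -37.]
shares [ 0.001 -0.029  0.175]
```

View pics/v3.png

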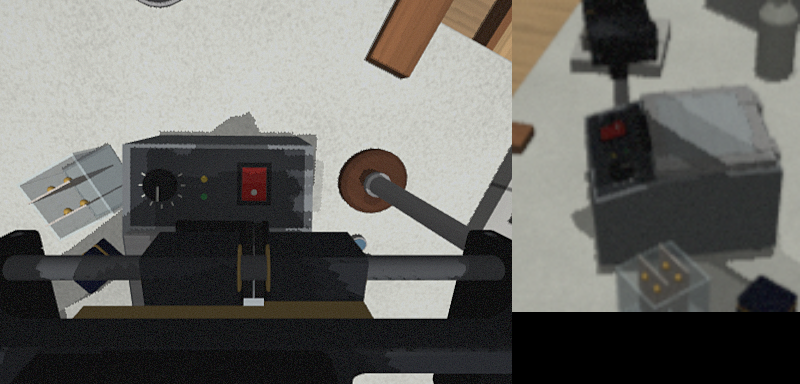

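```bash
python3 -m creep '-1 0.001 -0.029 0.06 0; -1 0.001 -0.029 0.14 0; -1 0.001 -0.029 0.2 0; -1 0.001 -0.029 0.22 0; -1 0.001 -0.029 0.225 0'
python3 -c "
from fit import *
to([-.091,.035,.136],np.load('c.npy'))"
```

```text
clock: 10.6
tool_pos: [0.6942, -0.0639, 0.1436]
tcp_rot: [179.7, 1.0, -65.9]
force: [-0.5, 0.8, 0.6]
finger_gap: 0.0005
t 10.6 local [-0.0904  0.0342  0.1436] world [ 0.694 -0.064  0.144] turn 0.0008 F [-0.5  0.8  0.6] j [-29.  42.  52.  91. -36.  66. -35.]
shares [ 0.003 -0.002  0.025]
```

```bash
python3 -m creep '-1 0.001 -0.002 0.006 0; -1 0.002 -0.002 0.012 0; -1 0.002 -0.002 0.018 0; -1 0.002 -0.002 0.022 0; -1 0.002 -0.002 0.026 0'
python3 -m creep '-1 0 0 0.003 0; -1 0 0 0.006 0; -1 0 0 0.009 0'
python3 -c "
from fit import *
to([-.091,.035,.136],np.load('c.npy'))"
```

```text
clock: 11.1
tool_pos: [0.6941, -0.0651, 0.1375]
tcp_rot: [179.6, 1.1, -65.9]
force: [-6.3, -0.8, 8.2]
finger_gap: 0.0005
clock: 11.4
tool_pos: [0.6933, -0.066, 0.1357]
tcp_rot: [179.5, 1.1, -65.9]
force: [-3.0, -0.2, 5.4]
finger_gap: 0.0003
t 11.4 local [-0.0887  0.0357  0.1357] world [ 0.693 -0.066  0.136] turn 0.0006 F [-3.  -0.2  5.4] j [-29.  43.  51.  91. -36.  65. -35.]
shares [-0.002 -0.008 -0.001]
```

```bash
python3 -m creep '-1 0 -0.004 0.004 0; -1 0 -0.006 0.008 0; -1 0 -0.008 0.012 0; -1 0 -0.008 0.016 0; -1 0 -0.008 0.016 0'
python3 -c "
from fit import *
to([-.091,.035,.136],np.load('c.npy'))"
```

```text
clock: 11.9
tool_pos: [0.6936, -0.0662, 0.1348]
tcp_rot: [179.4, 1.2, -66.0]
force: [-11.4, 2.2, 22.3]
finger_gap: 0.0007
t 11.9 local [-0.0889  0.036   0.1348] world [ 0.694 -0.066  0.135] turn 0.0005 F [-11.4   2.2  22.3] j [-29.  43.  51.  91. -36.  66. -35.]
shares [-0.003 -0.007 -0.004]
```

```bash
python3 -m creep '-1 0 0 -0.05 0; -1 0 0 -0.15 0; -1 0 0.02 -0.28 0; -1 0 0.04 -0.28 0; -1 0 0.04 -0.28 0'
python3 - <<'E'
from fit import *
from workcell import r
c=np.load('c.npy')
fs={n:r.grab_frame(n) for n in("scene","side","wrist")}
for n,h in fs.items():
    q=loc(cloud(h),c);q=q[(abs(q[:,1])<.075)&(q[:,0]>-.045)&(q[:,0]<.08)&(q[:,2]>.13)&(q[:,2]<.17)]
    if len(q)>10:print(n,len(q),"lid fit",np.polyfit(q[:,0],q[:,2],1).round(4))
h=fs["wrist"]
for m in r.masks_of(h,"rocker")[:1]:
    z=h["range_z"];v,u=np.nonzero(m["mask"]&(z>0));z=z[v,u]
    L=loc((np.linalg.inv(h["camera_matrix"])@np.array([u*z,v*z,z])-h["t"][:,None]).T@h["R"],c)
    H=((L[:,2]-.127)*np.cos(.262)-(L[:,0]+.1)*np.sin(.262));s=(L[:,0]+.1)*np.cos(.262)+(L[:,2]-.127)*np.sin(.262)
    for a in np.arange(-.016,.016,.004):
        k=(s>=a)&(s<a+.004)&(abs(L[:,1]-.0355)<.008)
        if k.any():print("s",round(a+.002,3),"height over panel mm",round(np.median(H[k])*1e3,1),k.sum())
    a,b=[int(t) for t in m["pixel"]]
w=h["color"][max(a-70,0):a+70,b-90:b+90]
s=cv2.resize(fs["scene"]["color"][110:330,100:400],(400,293))
o=np.zeros((311,800,3),np.uint8);o[:,:400]=cv2.resize(w,(400,311));o[:293,400:]=s;cv2.imwrite("pics/v4.png",o)
tool(c)
E
```

```text
clock: 12.4
tool_pos: [0.684, -0.0732, 0.2199]
tcp_rot: [179.5, 1.2, -66.0]
force: [-0.1, 0.5, -1.1]
finger_gap: 0.0006
scene 1167 lid fit [0.0031 0.1534]
side 1202 lid fit [0.0035 0.1528]
wrist 460 lid fit [0.0056 0.1528]
s -0.014 height over panel mm 4.5 50
s -0.01 height over panel mm 8.4 70
s -0.006 height over panel mm 6.8 83
s -0.002 height over panel mm 5.2 68
s 0.002 height over panel mm 4.1 82
s 0.006 height over panel mm 4.4 69
s 0.01 height over panel mm 4.4 68
s 0.014 height over panel mm 4.3 68
t 12.6 local [-0.0778  0.0369  0.2173] world [ 0.684 -0.072  0.217] turn 0.0006 F [ 0.   0.3 -0.2] j [-30.  38.  55.  88. -32.  73. -37.]
```

View pics/v4.png

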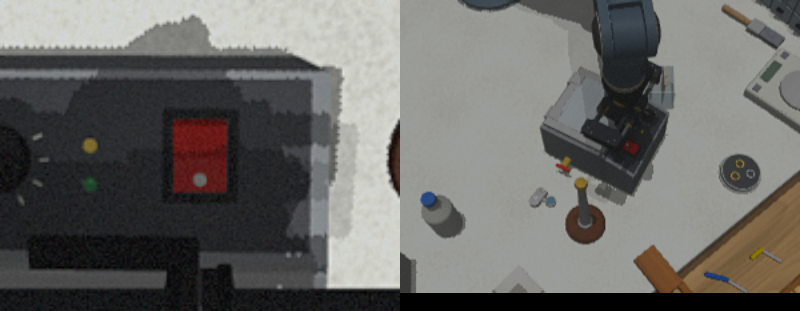

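The depth profile shows the ON face flat and parallel to the panel and the OFF face tilted up about 20°. The lid is level, the robot is clear of everything, and the other things are where they were.

```bash
python3 -c "
from workcell import r
print(r.job_done())"
```

```text
the job is handed in; nothing more can be done
None
```

I pushed the lid shut with the closed fingertips, then pressed the white-dot end of the rocker down to its stop, and handed the job in at about 12.6 s.

- **Lid:** I followed it down slowly and pressed lightly at the end, with about 15 N upward on the tool. After the rocker press, all three cameras showed its face level, within about 0.3°, at 153 mm, which matches fully shut.
- **Rocker:** It gave way at 5–8 N, then stopped firmly at about 22 N. Depth then showed the ON face parallel to the panel and the OFF face raised about 20°. The ON face read about 4.4 mm above the panel instead of the nominal 5 mm, within the calibration tolerance.
- **Surroundings:** In the last pictures the gripper was clear of everything, with almost no force on it, and the mandrel, loupe and bottle stood where they had been. The arm partly hid the cube and ring box in that last view. I did not measure any of these objects again, and the basket is out of sight under the shut lid.

My first fit of the cleaner's position was about 11 mm off along its length. I corrected it from the front wall, the rocker and the lid before moving the arm.

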